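# Snap the cover into the gift-box lid

## Robot

A 7-joint arm with a two-finger parallel gripper is mounted at the origin on the work surface. World frame = base frame: x ahead of the robot, y to its left, z up, the work surface at z = 0. Lengths are in m, angles in rad, forces in N, time in s.
With the tool pointing down it reaches from about 0.425 to 1.025 m from the base axis. Payload 9.4 kg.
Tool frame: the origin (TCP) lies at the very end of the fingers, on their centre line; the grasp point (between the pads) lies 19 mm behind it; x points along the fingers, z is the direction in which the jaws open and shut, and the axes are right-handed (so a half turn about x gives the same grasp; the last joint's range is limited). The gripper opens to 85 mm and grips with 20 to 120 N. Pads are 22 mm wide; open, the fingers measure 114 mm over their backs; the gripper's body (76 mm by 85 mm) begins 54 mm behind the grasp point. The pads swing forward as they close: fully open they stand 13 mm farther back than shut.
Start: joints at [1.143, 0.599, -0.003, 1.599, 0.002, 0.943, -0.08], TCP at [0.249, -0.681, 0.231] pointing down, gripper open.
Joint ranges: [-2.57, 2.57], [-0.35, 1.97], [-1.29, 1.29], [0.11, 2.56], [-1.05, 4.19], [0.11, 1.86], [-2.63, 2.63]. Speed limits (rad/s): [2.22, 2.22, 3.01, 3.01, 3.14, 3.14, 3.14].

## Interface

Orientations are given as a unit quaternion [w, x, y, z].
In Python, from plant import * gives the robot as it stands. The module is installed in compiled form; this text tells all that it offers.
- The arm moves only by the shell command python3 -m crank 'ROWS' [FORCE]. ROWS is JSON, a list of rows, each an object of numbers: "dx", "dy", "dz": the shift along the tool's x, y, z in cm; "ax", "ay", "az": the turn, a rotation vector about the tool's x, y, z in degrees; "fingers": the closure, from 0 (fully open) to 1 (shut). A call has 1 to 5 rows; each row shifts and turns the pose as measured when the row begins, along the tool's axes as they then stand; what a row does not reach is not made up. A row lasts 1/10 s, in which the tool goes at most 50 mm and 8.59 degrees, less where a joint would pass 70% of its speed; a pose out of reach is approached as far as the arm can. A call is refused whole if a number of a shift passes 5 or a number of a turn 8.59, either way. A call with a gripper value outside its range is refused whole. The fingers move at their own pace and stop on an object; FORCE is the grip in N (left out, the last holds). Time passes only in rows, so rows that do not move let the fingers close. It gives the time, the measured TCP pose, the force and the opening at its end, in the units of the state.
- sense(): the state, without advancing time (a new reading comes with each control period).
- get_image(name): name is "scene" or "top" or "wrist"; returns a dict with "pixels" (480x640x3 uint8, red, green, blue), "z_map" (480x640 float32, m along the optical axis (not along the pixel's ray), 0 where there is no reading), "camera_matrix" (3x3 intrinsics, pixels), "k1" (the pictures are not rectified: a ray, as slopes to the right and down, at radius r is drawn at 1 + k1 r^2 times it, then the intrinsics apply), "pose" (4x4, takes a point from camera to world coordinates). Camera axes: x right, y down, z forward; pixel columns grow to the right and rows downward; lengths in m; the calibration is good to about 2 mm. A picture is of the moment at which its call begins.
- hand_in(): hands the job in, once; it reports no verdict.
The state is a dict: "time_s": time; "q": joint angles; "qd": joint speeds; "joint_efforts": joint torques, N m; "tcp_pos": TCP position; "ee_rot": TCP orientation; "ft_force": force on the tool from outside, world axes, zero at the start; "torque": the same for the moment, N m; "finger_gap": opening from 0.0 (shut) to 1.0 (fully open).
Only numpy, scipy, OpenCV 4.12 (cv2) and the standard library are available. Lean on these libraries where they do the work, as an engineer would, in place of code of your own. Each camera call takes 0.05 s, during which the arm holds its last target.

## Task

Take the wooden pusher out of its tray and, with its foot, press the loose white round cover straight down into the recess of the gift-box lid until it snaps fully home, level and flush; press gently, for the cover cracks above about 20 N, and do not touch the cover or the lid with the gripper. Then stand the pusher upright in its tray again, well inside it, and let go; leave everything else on the table as it is.

Things in the scene. Friction and masses are not known exactly. Their poses are not given: they have to be found in the camera images.
- cover: round white plastic snap-in cover, 14 mm thick, widest diameter 56 mm (9 mm above its underside; conical below), flat top of diameter 52 mm; it lies loosely on the catches in the mouth of the round recess of the lid, with its top about 8 mm above the lid. Origin: centre of its underside, z up through its top
- cover_top (a point): centre of the cover's flat top, 14 mm above its underside
- recess (a point): centre of the mouth of the round recess (bore diameter 59 mm, depth 14 mm) in the top face of the square wooden gift-box lid (104 mm square), z up, about 52 mm above the table; it moves with the lid. Four steel spring catches in the bore wall reach 3.5 mm inwards and snap over the cover's rim; the cover needs about 11 to 16 N to click in and is home when its top is flush with this point
- stand: sprung stand that carries the lid: dark steel base, 140 x 140 x 12 mm, fixed, with a floating plate of that size under the lid and four guide posts (tops below the lid's). Under load the plate and lid sink straight down, by several mm, differing with friction, before the cover snaps in (hard stop at 9.5 mm), and rise again. Origin: centre of the base's underside, below the recess
- pusher: turned wooden pusher, 0.18 kg, 80 mm tall, standing upright on its flat round foot: foot diameter 44 mm and 12 mm high, then a plain round stem of diameter 24 mm from 12 to 65 mm height, then a small round knob of diameter 30 mm up to 80 mm. Origin: centre of the foot's underside, z up along the stem. Gripped on the stem; under load it can slide up in a weak grip until the fingertips bear on the foot's shoulder
- tray: the pusher's shallow square tray of dark wood, 110 x 110 mm outside, 12 mm high, walls 5 mm, inner floor 5 mm above the table, fixed. Origin: centre of its underside; x and y along its sides
- spare: bystander: a second, loose cover of exactly the same shape, lying on the table; not to be used. Origin: centre of its underside
- stamp: bystander: small hand stamp with a rectangular 45 x 30 mm wooden foot and a black knob, 56 mm tall; not the pusher. Origin: centre of its underside
- tape: bystander: roll of tape lying flat, outer diameter 100 mm, 30 mm high. Origin: centre of its underside
- glue: bystander: upright white glue bottle, diameter 36 mm, 100 mm tall. Origin: centre of its underside
- giftbox: bystander: open wooden gift box, 150 x 110 x 35 mm. Origin: centre of its underside
- scissors: bystander: scissors lying flat, about 180 mm long, 11 mm thick. Origin: in the underside, near its pivot
- pencils: bystander: grey cup of pencils, diameter 76 mm, 175 mm tall over all. Origin: centre of its underside
- gluegun: bystander: grey glue gun lying flat, about 180 mm long, 32 mm thick. Origin: in the underside of its barrel, above the handle
Mind the look-alikes: they are no part of the job. What is shaped like the pusher but green is not meant.

How it is judged:
By the outcome, as a careful person would: the job done as asked, in the order asked, and still so for the second after the job is handed in, with the robot touching nothing.
It also fails if it takes over 48 s, if anything falls off the work surface, if the arm or the gripper's body presses on something with over 40 N, if the wrist force passes 120 N, or if a joint passes its speed limit or range.

## Working session

There is one attempt and no reset: what is moved stays moved. The work goes in short steps, Python scripts to look and compute and a shell command to move; the robot and the scene stay as the last step left them, time stands still between calls to the robot, and variables do not carry over. Pictures are saved under pics/ and viewed, and the job is handed in when it is done.

```bash
mkdir -p pics
cat > h.py <<'E'
from plant import *
import numpy as np, cv2
from scipy.spatial.transform import Rotation as R
def grab(n,f):
    im=get_image(n); cv2.imwrite('pics/'+f,im['pixels'][:,:,::-1]); np.savez('/tmp/'+f+'.npz',**im); return im
def cloud(im):
    K=np.array(im['camera_matrix']);k1=float(im['k1']);T=np.array(im['pose'])
    v,u=np.mgrid[0:480,0:640].astype(float)
    p=cv2.undistortPoints(np.stack([u,v],-1).reshape(-1,1,2),K,np.array([k1,0,0,0.])).reshape(480,640,2)
    z=im['z_map']; P=np.concatenate([p*z[...,None],z[...,None]],-1)
    W=P@T[:3,:3].T+T[:3,3]; W[z==0]=np.nan
    return W
def ray(im,u,v,h):
    K=np.array(im['camera_matrix']);k1=float(im['k1']);T=np.array(im['pose'])
    p=cv2.undistortPoints(np.array([[[u,v]]],float),K,np.array([k1,0,0,0.])).reshape(2)
    d=T[:3,:3]@np.array([p[0],p[1],1]);o=T[:3,3]
    return o+d*(h-o[2])/d[2]
E
python3 - <<'E'
from h import *
for n in['scene','top','wrist']:
    im=grab(n,n+'0.png'); print(n,np.round(im['pose'],3).tolist(),im['k1'],np.round(im['camera_matrix'],1).tolist())
print(sense())
E
```

```text
scene [[0.511, 0.491, -0.706, 1.445], [0.86, -0.289, 0.421, -0.523], [0.003, -0.822, -0.57, 0.747], [0.0, 0.0, 0.0, 1.0]] -0.06438068474524287 [[533.3, 0.0, 321.2], [0.0, 533.3, 237.4], [0.0, 0.0, 1.0]]
top [[-0.007, -0.994, 0.108, 0.504], [-1.0, 0.008, 0.012, -0.02], [-0.013, -0.108, -0.994, 1.107], [0.0, 0.0, 0.0, 1.0]] -0.054603009705644155 [[443.6, 0.0, 320.3], [0.0, 443.6, 243.5], [0.0, 0.0, 1.0]]
wrist [[0.343, -0.895, -0.283, 0.321], [-0.939, -0.328, -0.102, -0.654], [-0.001, 0.301, -0.954, 0.373], [0.0, 0.0, 0.0, 1.0]] -0.05863367034772785 [[355.9, 0.0, 321.0], [0.0, 355.9, 236.9], [0.0, 0.0, 1.0]]
{'time_s': 0.15, 'q': array([ 1.14330907,  0.59994755, -0.0025191 ,  1.59992468,  0.00179219,
        0.94290284, -0.0798159 ]), 'qd': array([ 0.00036922, -0.0033041 ,  0.00055166, -0.00120301, -0.00080755,
       -0.00022729,  0.00183202]), 'joint_efforts': array([ 2.50781086e-03, -7.76996827e+01,  1.56664029e+00, -2.58241296e+01,
        1.25266530e-02,  6.74626077e-03,  4.68847259e-05]), 'tcp_pos': array([ 0.24900056, -0.68053389,  0.23061887]), 'ee_rot': array([ 0.57921556,  0.40527869,  0.57994511, -0.40487305]), 'ft_force': array([ 0.84763015, -0.4917313 , -0.1149217 ]), 'torque': array([ 0.00242163, -0.03695335, -0.0200295 ]), 'finger_gap': 0.9983331187728828}
```

View pics/scene0.png

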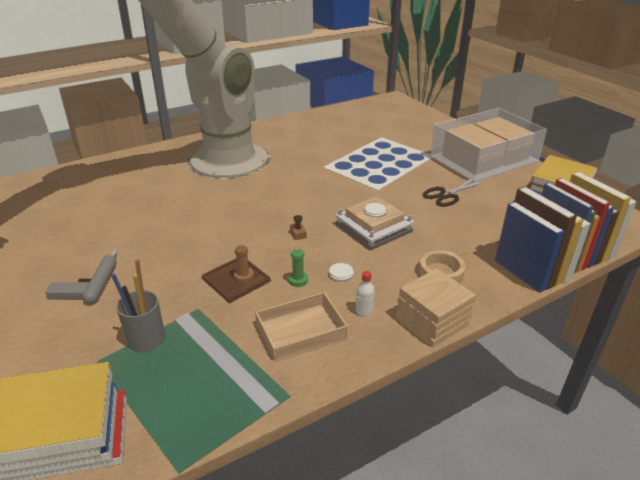

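View pics/top0.png

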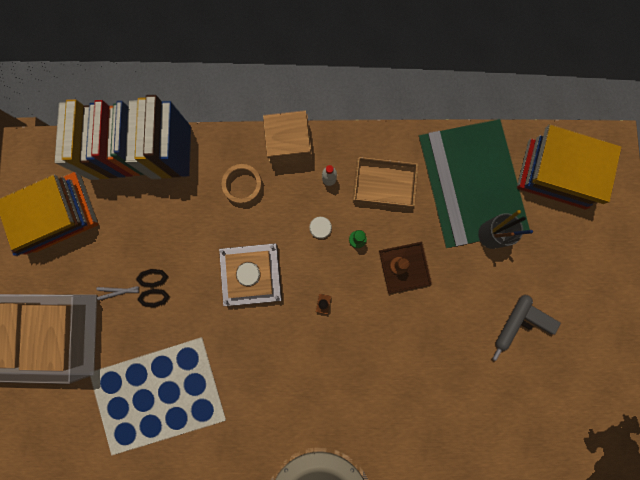

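View pics/wrist0.png

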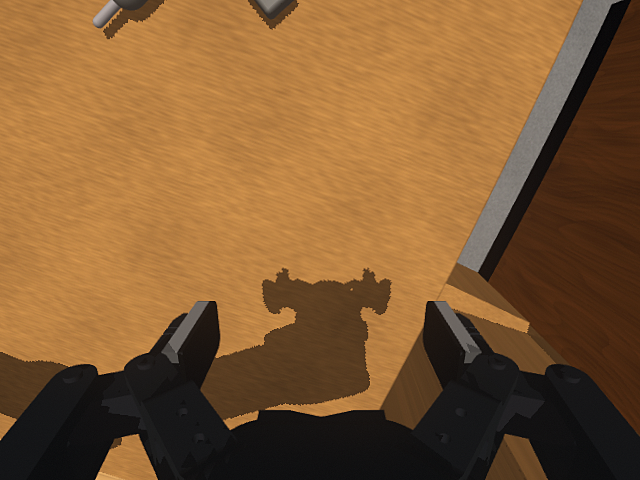

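The scene view shows these pusher-like things:
- **Brown pusher in the dark tray:** scene (242,262), top (401,266). It's wooden and in its tray, so it fits the description.
- **Green look-alike:** scene (298,268), top (358,239). Excluded.
- **Stamp:** scene (298,228), top (324,304). It has a rectangular foot, so it isn't the pusher.

There are two white covers. The one to press is in the lid, top (248,274). The spare lies on the table, top (320,228).

Next I'll confirm this with a crop and measure.

```bash
cat > m.py <<'E'
from h import *
a=cv2.imread('pics/scene0.png')[190:310,190:430]; b=cv2.imread('pics/top0.png')[215:315,210:440]
cv2.imwrite('pics/crop0.png',np.vstack([cv2.resize(a,(690,300),interpolation=cv2.INTER_CUBIC),cv2.resize(b,(690,300),interpolation=cv2.INTER_CUBIC)]))
def circ(P):
    A=np.c_[P,np.ones(len(P))]; s=np.linalg.lstsq(A,(P**2).sum(1),rcond=None)[0]; c=s[:2]/2; return c,np.sqrt(s[2]+c@c)
for n in['top','scene']:
    im=dict(np.load(f'/tmp/{n}0.png.npz')); W=cloud(im); rgb=im['pixels'].astype(int)
    hsv=cv2.cvtColor(im['pixels'],cv2.COLOR_RGB2HSV)
    x0,y0,x1,y1=(230,255,268,295) if n=='top' else (355,198,395,222)
    m=np.zeros((480,640),bool); m[y0:y1,x0:x1]=True
    wm=m&(hsv[...,1]<70)&(hsv[...,2]>120)
    wm=wm&(W[...,2]>0.045)
    nn,lab,st,ce=cv2.connectedComponentsWithStats(wm.astype(np.uint8))
    i=1+st[1:,4].argmax(); mm=lab==i
    P=W[mm]; print(n,'cover px',st[i],ce[i],'med',np.nanmedian(P,0), 'ray@.06',ray(im,*ce[i],.060))
    cn=max(cv2.findContours(mm.astype(np.uint8),0,1)[0],key=len); e=cv2.fitEllipse(cn); print('ell',e, ray(im,*e[0],.060))
    x0,y0,x1,y1=(375,238,436,298) if n=='top' else (198,238,275,300)
    Q=W[y0:y1,x0:x1].reshape(-1,3)
    for lo,hi in[(.012,.02),(.03,.06),(.065,.08),(.08,.095)]:
        s=Q[(Q[:,2]>lo)&(Q[:,2]<hi)]; print(n,'pusher',lo,hi,len(s),s.mean(0),s.min(0),s.max(0))
    k=Q[Q[:,2]>.081]; 
    s=Q[(Q[:,2]>.002)&(Q[:,2]<.014)]; print('tray',cv2.minAreaRect(s[:,:2].astype(np.float32)*1000))
    if n=='top':
        lid=W[240:310,215:285].reshape(-1,3); h,_=np.histogram(lid[:,2],np.arange(0,.07,.004)); print(h); l=lid[(lid[:,2]>.047)&(lid[:,2]<.055)]; print('lid',np.median(l,0),cv2.minAreaRect(l[:,:2].astype(np.float32)*1000))
E
python3 m.py
```

```text
top cover px [237 263  22  22 393] [247.3307888  273.34605598] med [0.54897872 0.16581874 0.0586086 ] ray@.06 [0.54821665 0.16526264 0.06      ]
ell ((247.33306884765625, 273.35223388671875), (20.96302604675293, 22.019695281982422), 40.6068229675293) [0.54820202 0.16525708 0.06      ]
top pusher 0.012 0.02 191 [ 0.56384963 -0.20496008  0.01484776] [ 0.49960007 -0.27435738  0.01209021] [ 0.62481826 -0.15695652  0.01996645]
top pusher 0.03 0.06 16 [ 0.56438299 -0.19127206  0.04413006] [ 0.55625989 -0.19656974  0.03210613] [ 0.57672589 -0.1885879   0.05994238]
top pusher 0.065 0.08 28 [ 0.56621022 -0.19800233  0.07839707] [ 0.55487327 -0.21346761  0.07283797] [ 0.58045074 -0.18636215  0.07996809]
top pusher 0.08 0.095 94 [ 0.56765995 -0.19999739  0.08272466] [ 0.55471631 -0.21303934  0.08009851] [ 0.58038211 -0.187185    0.08854609]
tray ((562.9212646484375, -217.6807861328125), (151.05166625976562, 147.0513458251953), 89.47271728515625)
[507  36  24   4   0   4  81 818 440  50  16 131 889 532 272  95   2]
lid [0.54677814 0.16488291 0.05120271] ((547.353271484375, 164.9991455078125), (1
[... 311 characters left out ...]
0.55783363 0.15920082 0.06      ]
scene pusher 0.012 0.02 169 [ 0.57799771 -0.20276356  0.01498296] [ 0.51218668 -0.27753341  0.01205778] [ 0.62718   -0.1592376  0.0194017]
scene pusher 0.03 0.06 124 [ 0.57799301 -0.20261647  0.0450545 ] [ 0.56350833 -0.21211459  0.03008809] [ 0.58348018 -0.18872478  0.05987625]
scene pusher 0.065 0.08 70 [ 0.57795964 -0.20200832  0.0735577 ] [ 0.55644603 -0.21435883  0.06514641] [ 0.58595832 -0.18600941  0.07999504]
scene pusher 0.08 0.095 74 [ 0.57154222 -0.20062429  0.08210011] [ 0.55834158 -0.21198027  0.08010419] [ 0.58432467 -0.18713156  0.08559442]
tray ((526.30224609375, -198.90003967285156), (169.5128173828125, 235.4860076904297), 62.62066650390625)
```

Run:
```python
from h import *
print(R.from_quat(sense()['ee_rot'][[1,2,3,0]]).as_matrix().round(3))
```

```text
[[-0.001  0.939  0.344]
 [ 0.001  0.344 -0.939]
 [-1.    -0.    -0.001]]
```

View pics/crop0.png

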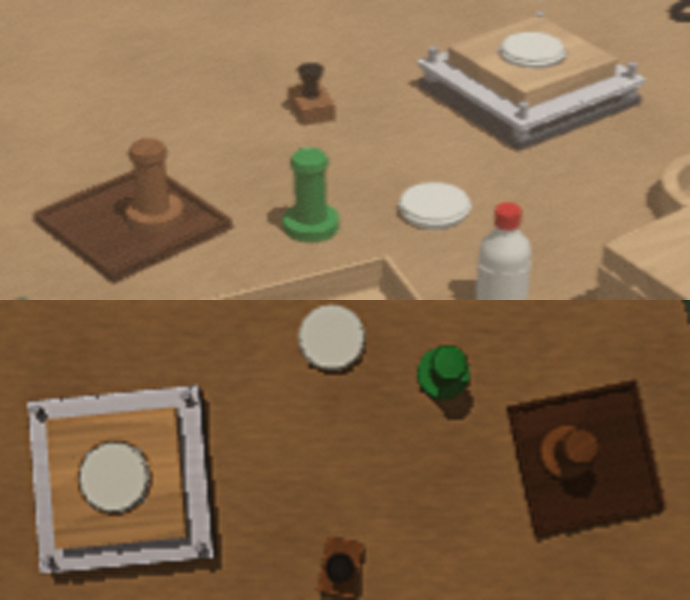

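The crop confirms it: the brown pusher with a round foot is in the dark tray, beside the green look-alike. The rectangular-foot stamp is separate, and the target cover is seated in the lid. I'm moving to a hover above the pusher.

```bash
python3 -m crank '[{"dy":3.9,"dz":-2.9},{"dy":3.9,"dz":-2.9},{"dy":3.9,"dz":-2.9},{"dy":3.9,"dz":-2.9},{"dy":3.9,"dz":-2.9}]' 60; python3 -m crank '[{"dy":3.9,"dz":-2.9},{"dy":3.9,"dz":-2.9},{"dy":3.9,"dz":-2.9},{"dy":3.9,"dz":-2.9},{"dy":3.9,"dz":-2.9}]'
```

```text
$[0]: bad value
$[0]: bad value
```

```bash
python3 -m crank '[{"dx":0,"dy":3.9,"dz":-2.9,"ax":0,"ay":0,"az":0,"fingers":0},{"dx":0,"dy":3.9,"dz":-2.9,"ax":0,"ay":0,"az":0,"fingers":0},{"dx":0,"dy":3.9,"dz":-2.9,"ax":0,"ay":0,"az":0,"fingers":0},{"dx":0,"dy":3.9,"dz":-2.9,"ax":0,"ay":0,"az":0,"fingers":0},{"dx":0,"dy":3.9,"dz":-2.9,"ax":0,"ay":0,"az":0,"fingers":0}]' 60
```

```text
time_s: 0.65
tcp_pos: [0.3794, -0.4781, 0.2276]
ee_rot: [0.576, 0.408, 0.578, -0.41]
ft_force: [0.4, -0.3, 0.2]
finger_gap: 1.002
```

```bash
python3 -m crank '[{"dx":0,"dy":3.9,"dz":-2.8,"ax":0,"ay":0,"az":0,"fingers":0},{"dx":0,"dy":3.9,"dz":-2.8,"ax":0,"ay":0,"az":0,"fingers":0},{"dx":0,"dy":3.9,"dz":-2.8,"ax":0,"ay":0,"az":0,"fingers":0},{"dx":0,"dy":3.9,"dz":-2.8,"ax":0,"ay":0,"az":0,"fingers":0},{"dx":0,"dy":3.9,"dz":-2.8,"ax":0,"ay":0,"az":0,"fingers":0}]'
python3 -m crank '[{"dx":0,"dy":3.3,"dz":-2.8,"ax":0,"ay":0,"az":0,"fingers":0},{"dx":0,"dy":2.5,"dz":-2.0,"ax":0,"ay":0,"az":0,"fingers":0},{"dx":0,"dy":0,"dz":0,"ax":0,"ay":0,"az":0,"fingers":0}]'
python3 - <<'E'
from h import *
im=grab('wrist','w1.png'); s=sense(); print(s['tcp_pos'],R.from_quat(s['ee_rot'][[1,2,3,0]]).as_matrix().round(3).tolist())
E
```

```text
time_s: 1.15
tcp_pos: [0.5209, -0.2726, 0.2266]
ee_rot: [0.575, 0.408, 0.578, -0.411]
ft_force: [2.2, -0.4, 0.6]
finger_gap: 0.999
time_s: 1.45
tcp_pos: [0.5653, -0.197, 0.226]
ee_rot: [0.577, 0.406, 0.58, -0.406]
ft_force: [-0.1, -0.1, 0.4]
finger_gap: 1.003
[ 0.5639681  -0.19913682  0.22592268] [[-0.004, 0.941, 0.338], [0.002, 0.338, -0.941], [-1.0, -0.004, -0.003]]
```

View pics/w1.png

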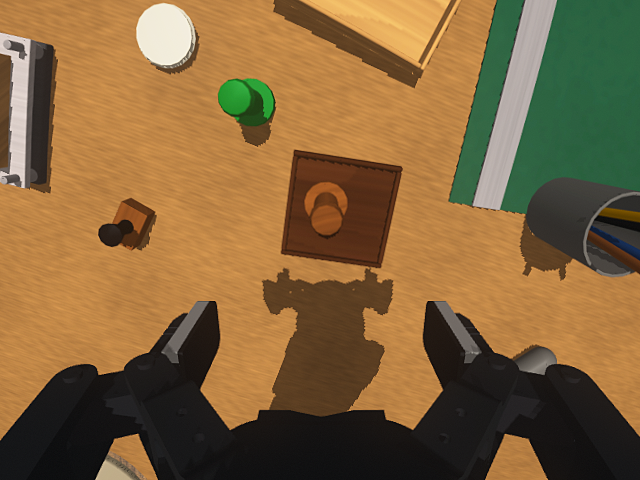

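The wrist view shows the pusher's knob at about (326,222) and its foot at about (326,200). The tray corners are at (294,151), (401,167), (380,267) and (282,253).

```bash
cat > p.py <<'E'
from h import *
import sys
def circ(P):
    A=np.c_[P,np.ones(len(P))]; s=np.linalg.lstsq(A,(P**2).sum(1),rcond=None)[0]; c=s[:2]/2; return c,np.sqrt(s[2]+c@c)
im=dict(np.load('/tmp/w1.png.npz')); W=cloud(im); hsv=cv2.cvtColor(im['pixels'],cv2.COLOR_RGB2HSV)
Q=W[150:268,280:402]
h=Q[...,2]
print(np.histogram(h,np.arange(0,.1,.005))[0])
k=Q[h>.078]; print('knob top',len(k),k.mean(0),(k.min(0)+k.max(0))/2,np.ptp(k,axis=0))
c=max(cv2.findContours((h>.08).astype(np.uint8),0,1)[0],key=len).reshape(-1,2)
print('knob contour', cv2.minEnclosingCircle(c)); (u,v),_=cv2.minEnclosingCircle(c); print(ray(im,u+280,v+150,.085))
f=Q[(h>.014)&(h<.021)]; cc=cv2.minEnclosingCircle(f[:,:2].astype(np.float32)*1000); print('foot',len(f),np.median(f,0),circ(f[:,:2]),cc)
for p in[(294,151),(401,167),(380,267),(282,253)]: print(p,ray(im,*p,.012))
pts=np.array([ray(im,*p,.012)[:2] for p in[(294,151),(401,167),(380,267),(282,253)]]);print(pts.mean(0),np.linalg.norm(np.diff(pts,axis=0),axis=1))
E
python3 p.py
```

```text
[5969 2543 1801  605   22   22   24   22   22   25   25   19    6    0
   10  113  757   20    0]
knob top 824 [ 0.56862974 -0.19896047  0.08284637] [ 0.56784019 -0.19947071  0.08199236] [0.02679035 0.02721272 0.00796096]
knob contour ((46.27378845214844, 68.16606903076172), 15.971749305725098)
[ 0.56892325 -0.19874623  0.085     ]
foot 629 [ 0.57612737 -0.19244461  0.01653744] (array([ 0.56721675, -0.19942463]), np.float64(0.017466290987302138)) ((567.712890625, -199.31369018554688), 21.81053352355957)
(294, 151) [ 0.60430746 -0.15301289  0.012     ]
(401, 167) [ 0.62579954 -0.25771934  0.012     ]
(380, 267) [ 0.5199235  -0.27929738  0.012     ]
(282, 253) [ 0.49922104 -0.17479373  0.012     ]
[ 0.56231288 -0.21620584] [0.10688944 0.10805253 0.10653453]
```

```bash
python3 -m crank '[{"dx":4.0,"dy":0.2,"dz":0.1,"ax":0,"ay":0,"az":0,"fingers":0},{"dx":4.0,"dy":0.1,"dz":0,"ax":0,"ay":0,"az":0,"fingers":0},{"dx":4.0,"dy":0,"dz":0,"ax":0,"ay":0,"az":0,"fingers":0},{"dx":2.0,"dy":0,"dz":0,"ax":0,"ay":0,"az":0,"fingers":0},{"dx":0,"dy":0,"dz":0,"ax":0,"ay":0,"az":0,"fingers":0}]'
python3 -c "
from h import *
s=sense(); print(s['tcp_pos'],R.from_quat(s['ee_rot'][[1,2,3,0]]).as_matrix().round(4).tolist())"
```

```text
time_s: 2.0
tcp_pos: [0.5651, -0.2061, 0.0831]
ee_rot: [0.577, 0.407, 0.577, -0.41]
ft_force: [-0.5, 0.2, 0.6]
finger_gap: 1.002
[ 0.56512533 -0.20606033  0.08308621] [[-0.0017, 0.9432, 0.3323], [-0.0029, 0.3323, -0.9432], [-1.0, -0.0026, 0.0021]]
```

```bash
python3 -m crank '[{"dx":0,"dy":0.5,"dz":-0.55,"ax":0,"ay":0,"az":0,"fingers":0},{"dx":2.0,"dy":0,"dz":0,"ax":0,"ay":0,"az":0,"fingers":0},{"dx":2.0,"dy":0,"dz":0,"ax":0,"ay":0,"az":0,"fingers":0},{"dx":1.0,"dy":0,"dz":0,"ax":0,"ay":0,"az":0,"fingers":0},{"dx":0,"dy":0,"dz":0,"ax":0,"ay":0,"az":0,"fingers":0}]'
python3 -c "
from h import *
s=sense(); print(s['tcp_pos'],R.from_quat(s['ee_rot'][[1,2,3,0]]).as_matrix().round(4).tolist())"
```

```text
time_s: 2.5
tcp_pos: [0.5705, -0.2025, 0.0378]
ee_rot: [0.579, 0.409, 0.573, -0.411]
ft_force: [0.1, 0.0, -0.7]
finger_gap: 0.999
[ 0.57053648 -0.20248996  0.03778186] [[0.0054, 0.9447, 0.3279], [-0.006, 0.3279, -0.9447], [-1.0, 0.0031, 0.0074]]
```

```bash
cat > g.py <<'E'
from h import *
import sys
s=sense(); M=R.from_quat(s['ee_rot'][[1,2,3,0]]).as_matrix()
t=np.array([float(v) for v in sys.argv[1:4]])
d=M.T@(t-s['tcp_pos'])*100
w=np.degrees(M.T@np.cross(M[:,0],[0,0,-1]))
print('tcp',s['tcp_pos'].round(4),'t',round(s['time_s'],2),'need cm',d.round(2),'level deg',w.round(2),'F',s['ft_force'].round(2),'gap',round(s['finger_gap'],3))
E
python3 g.py .568 -.199 .019
python3 -m crank '[{"dx":1.9,"dy":-0.1,"dz":-0.4,"ax":0,"ay":0.4,"az":-0.2,"fingers":0},{"dx":0,"dy":0,"dz":0,"ax":0,"ay":0,"az":0,"fingers":0}]'
python3 g.py .568 -.199 .019
```

```text
tcp [ 0.5705 -0.2025  0.0378] t 2.5 need cm [ 1.87 -0.13 -0.43] level deg [ 0.    0.43 -0.18] F [ 0.14  0.04 -0.68] gap 0.999
time_s: 2.7
tcp_pos: [0.5695, -0.1993, 0.0201]
ee_rot: [0.577, 0.41, 0.575, -0.41]
ft_force: [0.5, -1.0, 0.4]
finger_gap: 0.998
tcp [ 0.5695 -0.1993  0.0201] t 2.7 need cm [ 0.11 -0.14 -0.08] level deg [ 0.    0.1  -0.11] F [ 0.52 -1.02  0.44] gap 0.998
```

```bash
python3 -m crank '[{"dx":0.05,"dy":-0.1,"dz":-0.1,"ax":0,"ay":0.1,"az":-0.1,"fingers":0.4},{"dx":0,"dy":0,"dz":0,"ax":0,"ay":0,"az":0,"fingers":1},{"dx":0,"dy":0,"dz":0,"ax":0,"ay":0,"az":0,"fingers":1},{"dx":0,"dy":0,"dz":0,"ax":0,"ay":0,"az":0,"fingers":1},{"dx":0,"dy":0,"dz":0,"ax":0,"ay":0,"az":0,"fingers":1}]' 60
python3 -m crank '[{"dx":0,"dy":0,"dz":0,"ax":0,"ay":0,"az":0,"fingers":1},{"dx":0,"dy":0,"dz":0,"ax":0,"ay":0,"az":0,"fingers":1},{"dx":0,"dy":0,"dz":0,"ax":0,"ay":0,"az":0,"fingers":1}]'
python3 g.py .568 -.199 .019
```

```text
time_s: 3.2
tcp_pos: [0.5692, -0.1989, 0.0218]
ee_rot: [0.577, 0.41, 0.575, -0.41]
ft_force: [-0.8, 0.9, -2.6]
finger_gap: 0.264
time_s: 3.5
tcp_pos: [0.5691, -0.199, 0.0219]
ee_rot: [0.577, 0.41, 0.575, -0.41]
ft_force: [0.0, -0.4, -1.3]
finger_gap: 0.268
tcp [ 0.5691 -0.199   0.0219] t 3.5 need cm [ 0.29 -0.11 -0.03] level deg [-0.    0.08 -0.12] F [ 0.04 -0.41 -1.29] gap 0.268
```

```bash
python3 -m crank '[{"dx":-2,"dy":0,"dz":0,"ax":0,"ay":0,"az":0,"fingers":1},{"dx":-4,"dy":0,"dz":0,"ax":0,"ay":0,"az":0,"fingers":1},{"dx":-4,"dy":0,"dz":0,"ax":0,"ay":0,"az":0,"fingers":1},{"dx":-3,"dy":0,"dz":0,"ax":0,"ay":0,"az":0,"fingers":1},{"dx":0,"dy":0,"dz":0,"ax":0,"ay":0,"az":0,"fingers":1}]'
python3 g.py .548 .165 .16;  python3 - <<'E'
from h import *
a=grab('scene','s2.png')['pixels'][150:330,150:420,::-1]; b=grab('wrist','w2.png')['pixels'][:,:,::-1]
cv2.imwrite('pics/c2.png',np.hstack([cv2.resize(a,(400,267)),cv2.resize(b,(356,267))]))
E
```

```text
time_s: 4.0
tcp_pos: [0.5675, -0.1986, 0.1541]
ee_rot: [0.575, 0.41, 0.577, -0.41]
ft_force: [1.0, 0.3, -1.1]
finger_gap: 0.27
tcp [ 0.5675 -0.1986  0.1541] t 4.0 need cm [ -0.56  10.06 -35.  ] level deg [-0.   -0.09  0.14] F [ 1.02  0.29 -1.06] gap 0.27
```

View pics/c2.png

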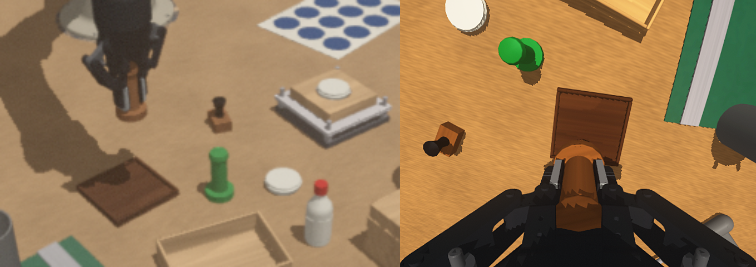

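The pusher is held upright and its tray is empty. I'm moving across and stopping about 10 cm short in tool y, so the wrist camera can see the cover past the pusher.

```bash
python3 -m crank '[{"dx":0,"dy":0,"dz":-3,"ax":0,"ay":0,"az":0,"fingers":1},{"dx":0,"dy":0,"dz":-4.8,"ax":0,"ay":0,"az":0,"fingers":1},{"dx":0,"dy":0,"dz":-4.8,"ax":0,"ay":0,"az":0,"fingers":1},{"dx":0,"dy":0,"dz":-4.8,"ax":0,"ay":0,"az":0,"fingers":1},{"dx":0,"dy":0,"dz":-4.8,"ax":0,"ay":0,"az":0,"fingers":1}]'
python3 g.py .548 .165 .16
python3 -m crank '[{"dx":0,"dy":0,"dz":-4.8,"ax":0,"ay":0,"az":0,"fingers":1},{"dx":0,"dy":0,"dz":-4.8,"ax":0,"ay":0,"az":0,"fingers":1},{"dx":0,"dy":0,"dz":-3,"ax":0,"ay":0,"az":0,"fingers":1},{"dx":0,"dy":0,"dz":0,"ax":0,"ay":0,"az":0,"fingers":1},{"dx":0,"dy":0,"dz":0,"ax":0,"ay":0,"az":0,"fingers":1}]'
python3 g.py .548 .165 .16;  python3 - <<'E'
from h import *
grab('wrist','w3.png')
E
```

```text
time_s: 4.6
tcp_pos: [0.4895, 0.0102, 0.1438]
ee_rot: [0.569, 0.41, 0.578, -0.417]
ft_force: [0.8, 1.0, -1.6]
finger_gap: 0.267
tcp [0.4895 0.0102 0.1438] t 4.6 need cm [ -1.73  10.4  -12.86] level deg [-0.   -0.22  0.88] F [ 0.8   0.95 -1.56] gap 0.267
time_s: 5.1
tcp_pos: [0.4408, 0.1397, 0.1373]
ee_rot: [0.568, 0.403, 0.583, -0.418]
ft_force: [-0.0, -0.1, -2.4]
finger_gap: 0.266
tcp [0.4408 0.1397 0.1373] t 5.1 need cm [-2.59 10.89  1.09] level deg [-0.   -0.31  1.64] F [-0.04 -0.12 -2.42] gap 0.266
```

View pics/w3.png

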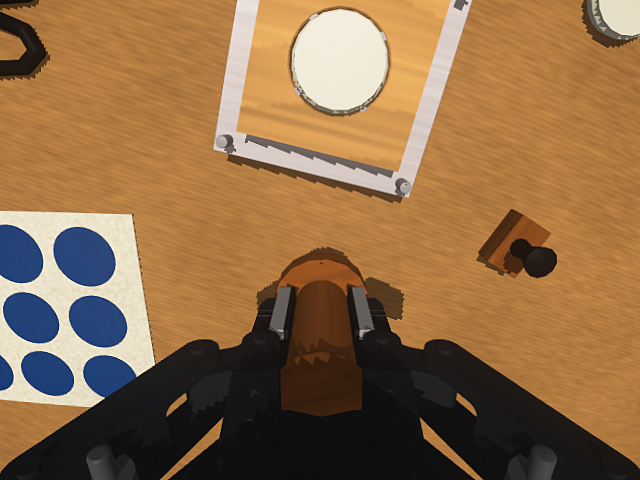

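The cover is fully visible at about (340,61), radius about 50 px. It sits centred in the lid on the catches.

```bash
cat > c.py <<'E'
from h import *
im=dict(np.load('/tmp/w3.png.npz')); W=cloud(im); hsv=cv2.cvtColor(im['pixels'],cv2.COLOR_RGB2HSV)
m=np.zeros((480,640),bool); m[3:125,280:400]=True
wm=(m&(hsv[...,1]<60)&(hsv[...,2]>200)).astype(np.uint8)
n,lab,st,ce=cv2.connectedComponentsWithStats(wm); i=1+st[1:,4].argmax(); mm=(lab==i).astype(np.uint8)
e=cv2.fitEllipse(max(cv2.findContours(mm,0,1)[0],key=len)); print(st[i],e); P=W[mm>0]; print('med',np.nanmedian(P,0),'mid',(np.nanmin(P,0)+np.nanmax(P,0))/2,np.ptp(P,axis=0))
print('ray',ray(im,*e[0],.060))
cnt=max(cv2.findContours(mm,0,1)[0],key=len).reshape(-1,2)
X=np.array([ray(im,*p,.060)[:2]*1000 for p in cnt],np.float32); print('circle mm',cv2.minEnclosingCircle(X), cv2.fitEllipse(X))
# flat top tilt
Z=P[np.isfinite(P).all(1)&(P[:,2]>.055)]; A=np.c_[Z[:,:2]-Z[:,:2].mean(0),np.ones(len(Z))]; print('plane',np.linalg.lstsq(A,Z[:,2],rcond=None)[0])
L=W[20:160,220:450].reshape(-1,3); l=L[(L[:,2]>.046)&(L[:,2]<.054)]; print('lid z',np.median(l[:,2]),len(l))
# foot
F=W[250:300,270:375]; f=F[(F[...,2]>.1)]; print('foot pts',len(f),f.min(0),f.max(0))
u,v=322,252
E
python3 c.py
```

```text
[ 292    9   95  101 7456] ((339.4263610839844, 58.95811462402344), (94.1552734375, 99.5110092163086), 2.5990960597991943)
med [0.54784423 0.16687735 0.05921609] mid [0.54767855 0.16701382 0.05451877] [nan nan nan]
ray [0.54774391 0.16697804 0.06      ]
circle mm ((547.70068359375, 166.85911560058594), 27.158613204956055) ((547.0228881835938, 166.70677185058594), (51.63383865356445, 52.5914421081543), 9.368863105773926)
plane [-0.00356838 -0.00757189  0.05914344]
lid z 0.051590669559608754 15791
foot pts 3585 [0.43428642 0.12110083 0.11961183] [0.46054887 0.16311094 0.15320303]
```

```bash
python3 -m crank '[{"dx":-0.3,"dy":2.5,"dz":0.3,"ax":0,"ay":-0.3,"az":1.6,"fingers":1},{"dx":0,"dy":3,"dz":0.3,"ax":0,"ay":0,"az":0,"fingers":1},{"dx":0,"dy":3,"dz":0.3,"ax":0,"ay":0,"az":0,"fingers":1},{"dx":0,"dy":2,"dz":0.2,"ax":0,"ay":0,"az":0,"fingers":1},{"dx":0,"dy":0,"dz":0,"ax":0,"ay":0,"az":0,"fingers":1}]'
python3 g.py .5475 .1665 .10
```

```text
time_s: 5.65
tcp_pos: [0.5474, 0.1547, 0.1359]
ee_rot: [0.573, 0.411, 0.574, -0.416]
ft_force: [-0.5, -0.5, -1.8]
finger_gap: 0.267
tcp [0.5474 0.1547 0.1359] t 5.65 need cm [ 3.58  0.41 -1.13] level deg [-0.    0.16  0.38] F [-0.51 -0.53 -1.78] gap 0.267
```

```bash
python3 -m crank '[{"dx":1.5,"dy":0.4,"dz":-1.1,"ax":0,"ay":0.2,"az":0.4,"fingers":1},{"dx":1.5,"dy":0,"dz":0,"ax":0,"ay":0,"az":0,"fingers":1},{"dx":0,"dy":0,"dz":0,"ax":0,"ay":0,"az":0,"fingers":1},{"dx":0,"dy":0,"dz":0,"ax":0,"ay":0,"az":0,"fingers":1}]'
python3 g.py .5475 .1665 .08
```

```text
time_s: 6.05
tcp_pos: [0.5474, 0.1593, 0.1031]
ee_rot: [0.571, 0.415, 0.572, -0.418]
ft_force: [0.6, -0.5, -2.1]
finger_gap: 0.267
tcp [0.5474 0.1593 0.1031] t 6.05 need cm [ 2.31  0.24 -0.69] level deg [-0.    0.07  0.22] F [ 0.62 -0.48 -2.07] gap 0.267
```

```bash
python3 -m crank '[{"dx":0.8,"dy":0.3,"dz":-0.8,"ax":0,"ay":0.1,"az":0.2,"fingers":1},{"dx":0.7,"dy":0,"dz":0,"ax":0,"ay":0,"az":0,"fingers":1},{"dx":0,"dy":0,"dz":0,"ax":0,"ay":0,"az":0,"fingers":1}]'
python3 g.py .5475 .1665 .079
```

```text
time_s: 6.35
tcp_pos: [0.5479, 0.1671, 0.0881]
ee_rot: [0.571, 0.417, 0.571, -0.417]
ft_force: [-0.1, -0.5, -1.5]
finger_gap: 0.266
tcp [0.5479 0.1671 0.0881] t 6.35 need cm [ 0.91 -0.06  0.05] level deg [ 0.   -0.02 -0.04] F [-0.1  -0.51 -1.54] gap 0.266
```

```bash
python3 - <<'E'
from h import *
a=grab('scene','s4.png')['pixels'][150:270,300:460,::-1]; b=grab('wrist','w4.png')['pixels'][180:480,120:520,::-1]
cv2.imwrite('pics/c4.png',np.hstack([cv2.resize(a,(400,300),interpolation=cv2.INTER_CUBIC),b]))
E
python3 -m crank '[{"dx":0.5,"dy":-0.05,"dz":0,"ax":0,"ay":0,"az":0,"fingers":1},{"dx":0,"dy":0,"dz":0,"ax":0,"ay":0,"az":0,"fingers":1}]'
python3 g.py .5475 .1665 .077
```

```text
time_s: 6.65
tcp_pos: [0.548, 0.1674, 0.0838]
ee_rot: [0.572, 0.418, 0.571, -0.416]
ft_force: [-0.7, -0.2, -1.6]
finger_gap: 0.266
tcp [0.548  0.1674 0.0838] t 6.65 need cm [ 0.68 -0.07  0.07] level deg [ 0.   -0.03 -0.14] F [-0.74 -0.22 -1.57] gap 0.266
```

View pics/c4.png

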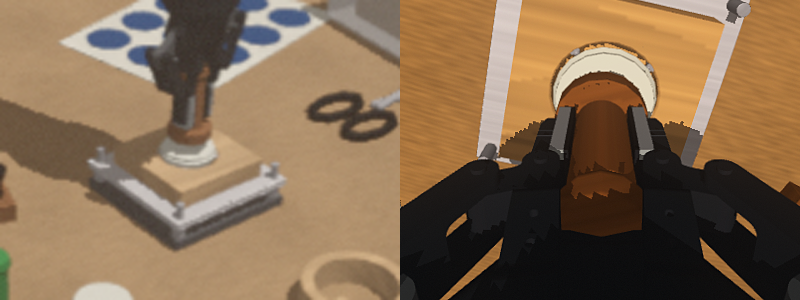

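The foot is concentric over the cover in both views. I'm going down to contact in small steps, watching the force.

```bash
python3 -m crank '[{"dx":0.4,"dy":-0.05,"dz":0.05,"ax":0,"ay":0,"az":-0.1,"fingers":1},{"dx":0,"dy":0,"dz":0,"ax":0,"ay":0,"az":0,"fingers":1}]'
python3 g.py .5475 .1665 .077
python3 -m crank '[{"dx":0.15,"dy":0,"dz":0,"ax":0,"ay":0,"az":0,"fingers":1}]'
python3 -m crank '[{"dx":0.1,"dy":0,"dz":0,"ax":0,"ay":0,"az":0,"fingers":1}]'
python3 -m crank '[{"dx":0.1,"dy":0,"dz":0,"ax":0,"ay":0,"az":0,"fingers":1}]'
python3 g.py .5475 .1665 .077
```

```text
time_s: 6.85
tcp_pos: [0.5477, 0.1667, 0.0797]
ee_rot: [0.571, 0.417, 0.571, -0.416]
ft_force: [0.0, -0.5, -1.4]
finger_gap: 0.265
tcp [0.5477 0.1667 0.0797] t 6.85 need cm [ 0.27 -0.03  0.01] level deg [-0.   -0.03 -0.05] F [ 0.02 -0.49 -1.35] gap 0.265
time_s: 6.95
tcp_pos: [0.5478, 0.1667, 0.0782]
ee_rot: [0.571, 0.417, 0.571, -0.416]
ft_force: [0.6, 0.6, -1.6]
finger_gap: 0.265
time_s: 7.05
tcp_pos: [0.5478, 0.1667, 0.0771]
ee_rot: [0.571, 0.417, 0.571, -0.416]
ft_force: [0.6, 0.3, -0.6]
finger_gap: 0.266
time_s: 7.15
tcp_pos: [0.5479, 0.1667, 0.076]
ee_rot: [0.571, 0.417, 0.571, -0.416]
ft_force: [0.5, 0.5, -0.3]
finger_gap: 0.269
tcp [0.5479 0.1667 0.076 ] t 7.15 need cm [-0.1  -0.04  0.  ] level deg [-0.   -0.03 -0.07] F [ 0.55  0.51 -0.27] gap 0.269
```

```bash
python3 -m crank '[{"dx":0.1,"dy":-0.03,"dz":0,"ax":0,"ay":0,"az":0,"fingers":1}]'|sed -n 2,4p
python3 -m crank '[{"dx":0.1,"dy":0,"dz":0,"ax":0,"ay":0,"az":0,"fingers":1}]'|sed -n 2,4p
python3 -m crank '[{"dx":0.1,"dy":0,"dz":0,"ax":0,"ay":0,"az":0,"fingers":1}]'
python3 g.py .5475 .1665 .077
```

```text
tcp_pos: [0.5479, 0.1667, 0.0751]
ee_rot: [0.571, 0.417, 0.571, -0.416]
ft_force: [0.7, 0.2, 1.5]
tcp_pos: [0.548, 0.1667, 0.0743]
ee_rot: [0.571, 0.418, 0.571, -0.416]
ft_force: [-1.2, -0.5, 2.3]
time_s: 7.45
tcp_pos: [0.548, 0.1667, 0.0735]
ee_rot: [0.571, 0.418, 0.571, -0.416]
ft_force: [-0.7, -0.6, 4.0]
finger_gap: 0.267
tcp [0.548  0.1667 0.0735] t 7.45 need cm [-0.35 -0.05  0.  ] level deg [-0.   -0.03 -0.12] F [-0.68 -0.65  4.  ] gap 0.267
```

```bash
python3 -m crank '[{"dx":0.1,"dy":-0.04,"dz":0,"ax":0,"ay":0,"az":-0.1,"fingers":1}]'|sed -n 2,4p
python3 -m crank '[{"dx":0.1,"dy":0,"dz":0,"ax":0,"ay":0,"az":0,"fingers":1}]'|sed -n 2,4p
python3 -m crank '[{"dx":0.1,"dy":0,"dz":0,"ax":0,"ay":0,"az":0,"fingers":1}]'
python3 g.py .5475 .1665 .077
```

```text
tcp_pos: [0.5479, 0.1667, 0.0727]
ee_rot: [0.571, 0.417, 0.571, -0.416]
ft_force: [-0.0, 0.3, 4.5]
tcp_pos: [0.548, 0.1667, 0.0719]
ee_rot: [0.571, 0.417, 0.571, -0.416]
ft_force: [-1.6, -0.5, 6.9]
time_s: 7.75
tcp_pos: [0.548, 0.1667, 0.0712]
ee_rot: [0.571, 0.418, 0.571, -0.416]
ft_force: [-1.2, -0.6, 7.0]
finger_gap: 0.27
tcp [0.548  0.1667 0.0712] t 7.75 need cm [-0.58 -0.06  0.  ] level deg [ 0.   -0.04 -0.09] F [-1.16 -0.57  7.05] gap 0.27
```

```bash
python3 -m crank '[{"dx":0.1,"dy":-0.04,"dz":0,"ax":0,"ay":0,"az":-0.1,"fingers":1}]'|sed -n 2,4p
python3 -m crank '[{"dx":0.08,"dy":0,"dz":0,"ax":0,"ay":0,"az":0,"fingers":1}]'
python3 g.py .5475 .1665 .077
```

```text
tcp_pos: [0.548, 0.1667, 0.0706]
ee_rot: [0.571, 0.417, 0.571, -0.417]
ft_force: [-0.5, -0.1, 7.2]
time_s: 7.95
tcp_pos: [0.5482, 0.1667, 0.0701]
ee_rot: [0.571, 0.418, 0.571, -0.417]
ft_force: [-1.1, -1.0, 7.5]
finger_gap: 0.267
tcp [0.5482 0.1667 0.0701] t 7.95 need cm [-0.69 -0.07  0.  ] level deg [-0.   -0.05 -0.06] F [-1.08 -0.96  7.55] gap 0.267
```

```bash
python3 -m crank '[{"dx":0.12,"dy":-0.05,"dz":0,"ax":0,"ay":0,"az":-0.1,"fingers":1}]'|sed -n 2,4p
python3 -m crank '[{"dx":0.1,"dy":0,"dz":0,"ax":0,"ay":0,"az":0,"fingers":1}]'
python3 g.py .5475 .1665 .077
```

```text
tcp_pos: [0.5482, 0.1667, 0.0694]
ee_rot: [0.571, 0.417, 0.571, -0.417]
ft_force: [0.3, 0.6, 7.7]
time_s: 8.15
tcp_pos: [0.5483, 0.1668, 0.0688]
ee_rot: [0.571, 0.418, 0.571, -0.417]
ft_force: [-2.2, 0.0, 8.3]
finger_gap: 0.263
tcp [0.5483 0.1668 0.0688] t 8.15 need cm [-0.82 -0.08  0.  ] level deg [ 0.   -0.06 -0.05] F [-2.21  0.05  8.33] gap 0.263
```

```bash
python3 -m crank '[{"dx":0.1,"dy":-0.03,"dz":0,"ax":0,"ay":0,"az":0,"fingers":1}]'|sed -n 2,4p
python3 g.py .5475 .1665 .077
```

```text
tcp_pos: [0.5483, 0.1668, 0.0683]
ee_rot: [0.571, 0.418, 0.571, -0.416]
ft_force: [-1.2, -0.0, 9.6]
tcp [0.5483 0.1668 0.0683] t 8.25 need cm [-0.87 -0.08  0.  ] level deg [ 0.   -0.06 -0.1 ] F [-1.23 -0.03  9.57] gap 0.264
```

```bash
python3 -m crank '[{"dx":0.1,"dy":0,"dz":0,"ax":0,"ay":0,"az":0,"fingers":1}]'|sed -n 2,5p
```

```text
tcp_pos: [0.5484, 0.1668, 0.0678]
ee_rot: [0.571, 0.418, 0.571, -0.416]
ft_force: [-2.6, -0.2, 10.8]
finger_gap: 0.268
```

```bash
python3 -m crank '[{"dx":0.1,"dy":0,"dz":0,"ax":0,"ay":0,"az":0,"fingers":1}]'|sed -n 2,5p
```

```text
tcp_pos: [0.5484, 0.1668, 0.0673]
ee_rot: [0.571, 0.418, 0.571, -0.416]
ft_force: [-1.2, -0.9, 8.4]
finger_gap: 0.266
```

```bash
python3 -m crank '[{"dx":0.1,"dy":0,"dz":0,"ax":0,"ay":0,"az":0,"fingers":1}]'|sed -n 2,5p
```

```text
tcp_pos: [0.5484, 0.1668, 0.0664]
ee_rot: [0.571, 0.418, 0.571, -0.416]
ft_force: [-1.6, -0.8, 3.4]
finger_gap: 0.266
```

The force dropped from about 10.8 to 3.4 N, so the cover has snapped in. I'll press gently a little further to be sure it's fully seated, watching the force.

```bash
python3 -m crank '[{"dx":0.1,"dy":0,"dz":0,"ax":0,"ay":0,"az":0,"fingers":1}]'|sed -n 2,5p
```

```text
tcp_pos: [0.5484, 0.1668, 0.0655]
ee_rot: [0.571, 0.418, 0.571, -0.416]
ft_force: [-0.7, -1.6, 6.3]
finger_gap: 0.267
```

```bash
python3 -m crank '[{"dx":0.1,"dy":-0.04,"dz":0,"ax":0,"ay":0,"az":0,"fingers":1}]'|sed -n 2,5p
```

```text
tcp_pos: [0.5483, 0.1668, 0.0647]
ee_rot: [0.571, 0.418, 0.571, -0.416]
ft_force: [-1.0, -0.5, 7.1]
finger_gap: 0.265
```

```bash
python3 -m crank '[{"dx":0.1,"dy":-0.04,"dz":0,"ax":0,"ay":0,"az":0,"fingers":1}]'|sed -n 2,5p; python3 g.py .5475 .1665 .09
```

```text
tcp_pos: [0.5483, 0.1668, 0.0639]
ee_rot: [0.571, 0.419, 0.57, -0.416]
ft_force: [-1.1, -0.3, 8.2]
finger_gap: 0.269
tcp [0.5483 0.1668 0.0639] t 8.85 need cm [-2.61 -0.08  0.  ] level deg [ 0.   -0.07 -0.24] F [-1.13 -0.29  8.17] gap 0.269
```

```bash
python3 -m crank '[{"dx":-0.2,"dy":0,"dz":0,"ax":0,"ay":0,"az":0,"fingers":1},{"dx":-0.2,"dy":0,"dz":0,"ax":0,"ay":0,"az":0,"fingers":1},{"dx":-0.3,"dy":0,"dz":0,"ax":0,"ay":0,"az":-0.2,"fingers":1},{"dx":-1,"dy":0,"dz":0,"ax":0,"ay":0,"az":0,"fingers":1},{"dx":-3,"dy":0,"dz":0,"ax":0,"ay":0,"az":0,"fingers":1}]'
python3 -m crank '[{"dx":-3,"dy":-3,"dz":0,"ax":0,"ay":0,"az":0,"fingers":1},{"dx":0,"dy":-4,"dz":0,"ax":0,"ay":0,"az":0,"fingers":1},{"dx":0,"dy":-4,"dz":0,"ax":0,"ay":0,"az":0,"fingers":1},{"dx":0,"dy":-1,"dz":0,"ax":0,"ay":0,"az":0,"fingers":1},{"dx":0,"dy":0,"dz":0,"ax":0,"ay":0,"az":0,"fingers":1}]'
python3 g.py .562 -.216 .14
python3 - <<'E'
from h import *
W=cloud(grab('wrist','w5.png'))
s=grab('scene','s5.png')['pixels'][150:270,300:460,::-1]
w=cv2.imread('pics/w5.png')[0:300,120:520]
cv2.imwrite('pics/c5.png',np.hstack([cv2.resize(s,(400,300),interpolation=cv2.INTER_CUBIC),w]))
E
```

```text
time_s: 9.35
tcp_pos: [0.546, 0.1661, 0.1086]
ee_rot: [0.569, 0.415, 0.573, -0.419]
ft_force: [-0.3, -0.0, -1.4]
finger_gap: 0.267
time_s: 9.85
tcp_pos: [0.4307, 0.1292, 0.1455]
ee_rot: [0.571, 0.418, 0.571, -0.417]
ft_force: [0.8, 0.2, -2.1]
finger_gap: 0.265
tcp [0.4307 0.1292 0.1455] t 9.85 need cm [ 0.5   2.03 36.88] level deg [-0.   -0.08 -0.05] F [ 0.84  0.16 -2.11] gap 0.265
```

View pics/c5.png

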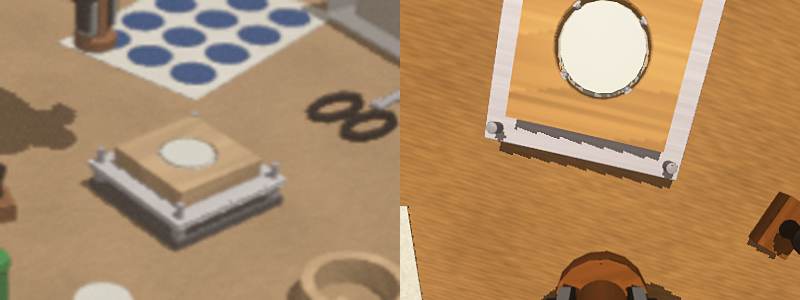

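The cover now looks flush, with its centre at wrist-frame pixel (322,46) and the catches visible around it. I'll check the heights by depth.

Run:
```python
from h import *
im=dict(np.load('/tmp/w5.png.npz')); W=cloud(im)
m=np.zeros((480,640),np.uint8); cv2.circle(m,(322,46),38,1,-1)
P=W[(m>0)]; P=P[np.isfinite(P).all(1)]; c=P[:,:2].mean(0)
fit=lambda P:np.linalg.lstsq(np.c_[P[:,:2]-c,np.ones(len(P))],P[:,2],rcond=None)[0]
print('cover',c,fit(P))
r=np.linalg.norm(W[...,:2]-c,axis=-1); L=W[(r>.034)&(r<.048)&(W[...,2]>.045)&(W[...,2]<.06)]; print('lid',len(L),fit(L))
for a,b in[(0,.01),(.01,.02),(.02,.025),(.033,.038),(.038,.046)]: s=W[(r>=a)&(r<b),2]; print(a,b,np.nanmedian(s))
```

```text
cover [0.54755146 0.16680361] [-0.00120797 -0.00113968  0.05160385]
lid 7241 [-1.68209650e-04 -4.07794837e-05  5.16009405e-02]
0 0.01 0.051580251544306926
0.01 0.02 0.05160785574937053
0.02 0.025 0.05160328008739823
0.033 0.038 0.051602049914954345
0.038 0.046 0.05161688604796122
```

The cover top and the lid both read 51.60 mm, with negligible tilt, so it is home and flush. Now I'll return the pusher to the tray.

```bash
python3 -m crank '[{"dx":-0.5,"dy":0.2,"dz":3,"ax":0,"ay":0,"az":0,"fingers":1},{"dx":0,"dy":0.2,"dz":4.8,"ax":0,"ay":0,"az":0,"fingers":1},{"dx":0,"dy":0.2,"dz":4.8,"ax":0,"ay":0,"az":0,"fingers":1},{"dx":0,"dy":0.2,"dz":4.8,"ax":0,"ay":0,"az":0,"fingers":1},{"dx":0,"dy":0.2,"dz":4.8,"ax":0,"ay":0,"az":0,"fingers":1}]'
python3 g.py .562 -.216 .14
```

```text
time_s: 10.45
tcp_pos: [0.5217, -0.0757, 0.1496]
ee_rot: [0.575, 0.416, 0.573, -0.409]
ft_force: [1.0, 0.4, -1.0]
finger_gap: 0.268
tcp [ 0.5217 -0.0757  0.1496] t 10.45 need cm [ 0.9  -0.67 14.59] level deg [ 0.   -0.2  -0.53] F [ 1.03  0.35 -1.03] gap 0.268
```

```bash
python3 -m crank '[{"dx":0,"dy":-0.3,"dz":4.5,"ax":0,"ay":-0.2,"az":-0.5,"fingers":1},{"dx":0,"dy":-0.3,"dz":4.5,"ax":0,"ay":0,"az":0,"fingers":1},{"dx":0,"dy":0,"dz":3,"ax":0,"ay":0,"az":0,"fingers":1},{"dx":0,"dy":0,"dz":0,"ax":0,"ay":0,"az":0,"fingers":1},{"dx":0,"dy":0,"dz":0,"ax":0,"ay":0,"az":0,"fingers":1}]'
python3 g.py .562 -.216 .06
```

```text
time_s: 10.95
tcp_pos: [0.5641, -0.2079, 0.1477]
ee_rot: [0.574, 0.416, 0.569, -0.416]
ft_force: [0.2, 1.1, -1.2]
finger_gap: 0.268
tcp [ 0.5641 -0.2079  0.1477] t 10.95 need cm [ 8.77 -0.49  0.66] level deg [ 0.    0.31 -0.25] F [ 0.19  1.15 -1.21] gap 0.268
```

```bash
python3 -m crank '[{"dx":3,"dy":-0.5,"dz":0.6,"ax":0,"ay":0.3,"az":-0.2,"fingers":1},{"dx":3,"dy":0,"dz":0,"ax":0,"ay":0,"az":0,"fingers":1},{"dx":2,"dy":0,"dz":0,"ax":0,"ay":0,"az":0,"fingers":1},{"dx":0,"dy":0,"dz":0,"ax":0,"ay":0,"az":0,"fingers":1}]'
python3 g.py .562 -.216 .026
```

```text
time_s: 11.35
tcp_pos: [0.5655, -0.2121, 0.0656]
ee_rot: [0.574, 0.416, 0.572, -0.413]
ft_force: [0.1, 0.2, -2.1]
finger_gap: 0.264
tcp [ 0.5655 -0.2121  0.0656] t 11.35 need cm [ 3.96 -0.47  0.26] level deg [ 0.    0.02 -0.26] F [ 0.07  0.21 -2.06] gap 0.264
```

```bash
python3 -m crank '[{"dx":1.8,"dy":-0.4,"dz":0.3,"ax":0,"ay":0,"az":-0.2,"fingers":1},{"dx":1.3,"dy":0,"dz":0,"ax":0,"ay":0,"az":0,"fingers":1},{"dx":0.3,"dy":0,"dz":0,"ax":0,"ay":0,"az":0,"fingers":1},{"dx":0,"dy":0,"dz":0,"ax":0,"ay":0,"az":0,"fingers":1}]'
python3 g.py .562 -.216 .022
```

```text
time_s: 11.75
tcp_pos: [0.5658, -0.2126, 0.0325]
ee_rot: [0.575, 0.414, 0.573, -0.412]
ft_force: [-0.1, 0.1, -1.1]
finger_gap: 0.267
tcp [ 0.5658 -0.2126  0.0325] t 11.75 need cm [ 1.05 -0.47  0.2 ] level deg [-0.    0.02 -0.21] F [-0.05  0.15 -1.07] gap 0.267
```

```bash
python3 -m crank '[{"dx":0.5,"dy":-0.4,"dz":0.2,"ax":0,"ay":0,"az":-0.2,"fingers":1},{"dx":0.2,"dy":0,"dz":0,"ax":0,"ay":0,"az":0,"fingers":1},{"dx":0,"dy":0,"dz":0,"ax":0,"ay":0,"az":0,"fingers":1}]'
python3 g.py .562 -.216 .022
python3 -m crank '[{"dx":0.15,"dy":0,"dz":0,"ax":0,"ay":0,"az":0,"fingers":1}]'|sed -n 2,4p
python3 -m crank '[{"dx":0.1,"dy":0,"dz":0,"ax":0,"ay":0,"az":0,"fingers":1}]'|sed -n 2,4p
python3 g.py .562 -.216 .022
```

```text
time_s: 12.05
tcp_pos: [0.5637, -0.2158, 0.027]
ee_rot: [0.575, 0.413, 0.573, -0.413]
ft_force: [0.4, 0.3, -0.4]
finger_gap: 0.263
tcp [ 0.5637 -0.2158  0.027 ] t 12.05 need cm [ 0.5  -0.17 -0.04] level deg [ 0.    0.1  -0.13] F [ 0.35  0.25 -0.39] gap 0.263
tcp_pos: [0.5639, -0.216, 0.0259]
ee_rot: [0.575, 0.413, 0.573, -0.413]
ft_force: [0.5, 0.4, -1.8]
tcp_pos: [0.564, -0.2161, 0.025]
ee_rot: [0.575, 0.413, 0.573, -0.413]
ft_force: [-0.1, -0.1, -1.5]
tcp [ 0.564  -0.2161  0.025 ] t 12.25 need cm [ 0.3  -0.19 -0.08] level deg [-0.    0.14 -0.18] F [-0.15 -0.12 -1.46] gap 0.264
```

```bash
python3 -m crank '[{"dx":0.1,"dy":0,"dz":0,"ax":0,"ay":0.1,"az":-0.2,"fingers":1}]'|sed -n 2,4p
python3 -m crank '[{"dx":0.1,"dy":0,"dz":0,"ax":0,"ay":0,"az":0,"fingers":1}]'|sed -n 2,4p
python3 -m crank '[{"dx":0.1,"dy":0,"dz":0,"ax":0,"ay":0,"az":0,"fingers":1}]'|sed -n 2,4p
python3 g.py .562 -.216 .022
```

```text
tcp_pos: [0.564, -0.2162, 0.0241]
ee_rot: [0.574, 0.413, 0.574, -0.413]
ft_force: [-0.4, -0.5, -1.1]
tcp_pos: [0.5641, -0.2162, 0.0231]
ee_rot: [0.574, 0.413, 0.574, -0.413]
ft_force: [0.2, 0.5, -1.8]
tcp_pos: [0.5642, -0.2162, 0.022]
ee_rot: [0.574, 0.413, 0.574, -0.413]
ft_force: [0.2, -0.1, -1.5]
tcp [ 0.5642 -0.2162  0.022 ] t 12.55 need cm [ 0.   -0.2  -0.09] level deg [0.   0.05 0.01] F [ 0.19 -0.13 -1.55] gap 0.265
```

```bash
python3 -m crank '[{"dx":0.08,"dy":0,"dz":0,"ax":0,"ay":0,"az":0,"fingers":1}]'|sed -n 2,4p
python3 -m crank '[{"dx":0.08,"dy":0,"dz":0,"ax":0,"ay":0,"az":0,"fingers":1}]'|sed -n 2,4p
```

```text
tcp_pos: [0.5641, -0.2163, 0.0216]
ee_rot: [0.574, 0.413, 0.574, -0.413]
ft_force: [-4.6, 2.0, 16.8]
tcp_pos: [0.5641, -0.2163, 0.0217]
ee_rot: [0.574, 0.413, 0.574, -0.413]
ft_force: [-2.6, 0.9, 12.7]
```

The foot is on the tray floor. I'm easing the load off and releasing.

```bash
python3 -m crank '[{"dx":-0.03,"dy":0,"dz":0,"ax":0,"ay":0,"az":0,"fingers":1},{"dx":0,"dy":0,"dz":0,"ax":0,"ay":0,"az":0,"fingers":0.5},{"dx":0,"dy":0,"dz":0,"ax":0,"ay":0,"az":0,"fingers":0},{"dx":0,"dy":0,"dz":0,"ax":0,"ay":0,"az":0,"fingers":0},{"dx":0,"dy":0,"dz":0,"ax":0,"ay":0,"az":0,"fingers":0}]' 20
python3 -m crank '[{"dx":0,"dy":0,"dz":0,"ax":0,"ay":0,"az":0,"fingers":0},{"dx":0,"dy":0,"dz":0,"ax":0,"ay":0,"az":0,"fingers":0},{"dx":0,"dy":0,"dz":0,"ax":0,"ay":0,"az":0,"fingers":0}]'; python3 g.py .564 -.216 .12
```

```text
time_s: 13.25
tcp_pos: [0.5646, -0.2164, 0.0223]
ee_rot: [0.575, 0.413, 0.573, -0.413]
ft_force: [1.1, -0.5, 0.7]
finger_gap: 0.925
time_s: 13.55
tcp_pos: [0.5646, -0.2164, 0.0222]
ee_rot: [0.574, 0.413, 0.573, -0.413]
ft_force: [-0.8, -0.0, 0.4]
finger_gap: 0.996
tcp [ 0.5646 -0.2164  0.0222] t 13.55 need cm [-9.78 -0.04 -0.04] level deg [ 0.    0.09 -0.05] F [-0.76 -0.    0.35] gap 0.996
```

```bash
python3 -m crank '[{"dx":-2,"dy":0,"dz":0,"ax":0,"ay":0,"az":0,"fingers":0},{"dx":-3,"dy":0,"dz":0,"ax":0,"ay":0,"az":0,"fingers":0},{"dx":-3,"dy":0,"dz":0,"ax":0,"ay":0,"az":0,"fingers":0},{"dx":-4,"dy":0,"dz":0,"ax":0,"ay":0,"az":0,"fingers":0},{"dx":-4,"dy":0,"dz":0,"ax":0,"ay":0,"az":0,"fingers":0}]'
python3 -m crank '[{"dx":-3,"dy":-2,"dz":0,"ax":0,"ay":0,"az":0,"fingers":0},{"dx":0,"dy":-4,"dz":0,"ax":0,"ay":0,"az":0,"fingers":0},{"dx":0,"dy":-3,"dz":0,"ax":0,"ay":0,"az":0,"fingers":0},{"dx":0,"dy":0,"dz":0,"ax":0,"ay":0,"az":0,"fingers":0},{"dx":0,"dy":0,"dz":0,"ax":0,"ay":0,"az":0,"fingers":0}]'
python3 - <<'E'
from h import *
im=grab('wrist','w6.png');s=grab('scene','s6.png')['pixels'];t=grab('top','t6.png')['pixels']
cv2.imwrite('pics/c6.png',np.hstack([cv2.resize(im['pixels'],(400,300)),cv2.resize(s[150:330,150:390],(400,300))])[:,:,::-1])
W=cloud(im); r=np.linalg.norm(W[...,:2]-[.562,-.216],axis=-1); Q=W[r<.048]
k=Q[Q[:,2]>.08]; print('knob',len(k),k.mean(0)); f=Q[(Q[:,2]>.014)&(Q[:,2]<.021)]; print('foot',cv2.minEnclosingCircle(f[:,:2].astype(np.float32)*1000))
t0=cv2.imread('pics/top0.png').astype(int)[:,:,::-1]; d=np.abs(t.astype(int)-t0).max(2)>60
for n,(u,v) in dict(spare=(320,228),green=(358,239),stamp=(324,304),glue=(329,176)).items(): print(n,d[v-15:v+15,u-15:u+15].mean().round(3))
E
```

```text
time_s: 14.05
tcp_pos: [0.5614, -0.2149, 0.1811]
ee_rot: [0.571, 0.411, 0.577, -0.414]
ft_force: [0.5, -0.3, -0.1]
finger_gap: 0.999
time_s: 14.55
tcp_pos: [0.477, -0.2449, 0.2201]
ee_rot: [0.575, 0.413, 0.573, -0.413]
ft_force: [0.8, 0.7, 0.3]
finger_gap: 1.0
knob 1007 [ 0.56197805 -0.21605222  0.08307395]
foot ((562.0890502929688, -216.29469299316406), 21.766151428222656)
spare 0.0
green 0.0
stamp 0.0
glue 0.0
```

View pics/c6.png

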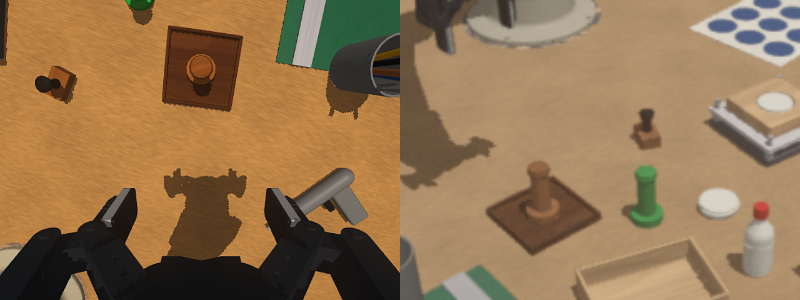

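View pics/t6.png

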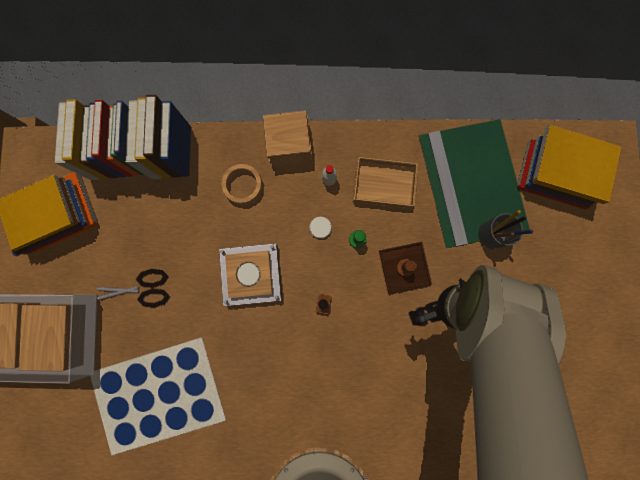

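The pusher stands upright at the tray's centre, top (406,268). The cover is flush in the lid at (248,274), and the bystanders haven't moved. I'm handing in.

```bash
python3 -c "
from plant import *
print(hand_in())"
```

```text
the job is handed in; nothing more can be done
None
```

The cover is snapped home in the lid, and the pusher is standing upright in its tray again. I handed the job in at about 15 s of the 48 s allowed.

- **Cover:** it clicked in at a net force of about 12.5 N, then took up to about 10 N to confirm it was seated, well under the 20 N cracking limit. Depth afterwards put the cover top and the lid both at 51.6 mm, with a tilt of about 0.1°. The gripper touched neither.
- **Pusher:** it stands with its foot at (0.562, -0.216), which is the tray centre I measured, and the gripper is open and clear of it. Setting it down gave a brief 17 N against the tray floor, more than I intended but harmless.
- **Bystanders:** in the top view the spare cover, stamp, glue and green look-alike are pixel-unchanged. The others I checked only by eye, and they look unmoved.
- **Disagreements:** at first the scene camera placed the cover up to about 9 mm from where the top camera did, probably because the cover's side was included in the measurement. I used the close wrist view instead, which agreed with the top camera to within about 2 mm.

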